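# Seat the bayonet lamp cartridge on the optical rail and hold it

### The job

Slide the socket carriage along the optical rail until it rests against the end stop by the lens. Then take the lamp cartridge with the bar grip out of the grey stand, push it down into the carriage's bayonet socket against the spring until its flange is all but down on the collar, and twist it a quarter turn clockwise (seen from above) to the stop. It springs back if let go, so finish while still gripping it and holding it there, pushed in and fully turned; leave the round blanking plug, the small bottle, the dish and the marker alone.

Things in the scene. Friction and masses are not known exactly. Their poses are not given: they have to be found in the camera images.
- rail: Optical rail fixed to the table: aluminium foot 78 x 400 mm with a 50 mm wide steel rail, top at z = 22 mm. z up, y along the rail towards the end stop (an aluminium block across the rail, top 50 mm above the table) and, beyond it, the round lens mount (44 mm across, top 106 mm above the table, 110 mm past the socket's axis when the carriage is home).
- carriage (a joint): Position of the socket carriage along the rail, m: 0 at the end of its travel away from the lens, 0.15 hard against the end stop. It grows along +y of rail. The carriage is an aluminium block, 70 mm across the rail, 108 mm along it, top 40 mm above the table; about 4 N of friction keeps it where it is left.
- socket_mouth (a point): Centre of the socket's mouth on the collar's top face, 72 mm above the table; rides on the carriage. Axes as rail (y along it, x across). Socket: round black housing 60 mm across with a 7 mm thick aluminium collar: 33 mm bore and, on both sides along x, a 10 mm wide slot reaching 25 mm from the axis, upper edges chamfered 2 mm. Below the collar the cartridge's pins have room to turn.
- post_top (a point): Top centre of the upright round pull post on the carriage, for moving it: steel, 14 mm across with a 17 mm wide, 4 mm high black cap, 42 mm tall above the carriage's top face (top 82 mm above the table), 62 mm from the socket's axis on the side away from the end stop.
- cartridge: Loose white lamp cartridge, about 80 g, upright in one of the stand's two holes (which one varies). Origin: centre of the underside, z up. Body 30 mm across up to z = 26.5 mm, flange 42 mm across to 31.5, clear band 28 mm across to 41.5, then a bar grip 14 mm thick (x), 38 mm long (y), up to 71.5. Two 5 mm pins stick out along +y and -y (in line with the bar) at z = 13 mm, to 22 mm from the axis.
- cartridge_flange (a point): Centre of the underside of the cartridge's flange, 26.5 mm above the cartridge's underside; same axes. It enters the socket with bar and pins along x of socket_mouth, either way round. Its pins are clear below the collar, free to turn, when the flange is 4 mm or less above the mouth; then it turns only clockwise from above, to a stop at 93 degrees, ending with the bar along the rail.
- plunger (a joint): How far the sprung plate in the socket is pushed down, m: 0 at rest, about 0.008 when the pins just clear the collar, about 0.012 with the flange on the collar. The cartridge's underside meets it 14.5 mm below the mouth. Spring: 2 N at rest and 0.5 N more per mm, so 6 to 8 N when pushed in.
- driver (a joint): Turn of the sprung driver on that plate, rad: 0 at rest, growing clockwise from above. Its 5 mm tongue (along x of socket_mouth at rest) enters the 8 mm wide slot across the cartridge's underside (along the cartridge's y) and lags behind the cartridge by up to 0.2 rad. It turns the cartridge back with about 0.04 N m at rest, 0.12 N m at a quarter turn.
- stand: Grey plastic parking stand fixed to the table, 70 x 180 x 16 mm, origin at the centre of its underside, long side along its y; two round holes 33 mm wide and 9 mm deep at y = +55 and -55 mm, floor 7 mm above the table.
- plug: Loose white blanking plug in the stand's other hole: round knob 32 mm across, 52 mm tall in all, no bar grip and no pins. Origin at the centre of its underside. Not to be moved.
- vial: Loose small brown dropper bottle, 25 mm across, 56 mm tall, upright on the table behind the work; origin at its underside. Leave alone.
- dish: Loose petri dish, 58 mm across, 12 mm high, on the table in front of the work; origin at its underside. Leave alone.
- marker: Loose black marker pen, 138 mm long, lying on the table in front of the rail; origin at its underside. Leave alone.
There are look-alikes about, which are no part of the job. What is shaped like the cartridge but green or pink is not meant.

How it is judged:
By the outcome, as a careful person would: the job done as asked, in the order asked, and still so for the second after the job is handed in, while the arm keeps its last pose, push and grip.
It also fails if it takes over 64 s, if anything falls off the work surface, if the arm or the gripper's body presses on something with over 40 N, if the wrist force passes 120 N, or if a joint passes its speed limit or range.

### The arm

A 6-joint arm with a two-finger parallel gripper is mounted at the origin on a cart in front of the work surface, level with it; the furniture and walls round the work are solid. World frame = base frame: x ahead of the robot, y to its left, z up, the work surface at z = 0. Lengths are in m, angles in rad, forces in N, time in s.
With the tool pointing down it reaches from about 0.25 to 0.85 m from the base axis. Payload 12.5 kg.
Tool frame: the origin (TCP) lies between the finger pads; the fingertips stand 22 mm ahead of it and the grasp point (between the pads) lies 3 mm ahead of it (finger_overhang is the distance from the TCP to the fingertips, in m); z points along the fingers, y is the line along which they close (so a half turn about z gives the same grasp; the last joint's range is limited). The gripper opens to 93 mm and grips with 3 to 60 N. Pads are 15 mm wide; open, the fingers measure 128 mm over their backs; the gripper's body (75 mm by 188 mm) begins 65 mm behind the grasp point.
Start: joints at [1.035, 0.351, 1.652, -0, 1.139, -0.085], TCP at [0.24, 0.495, 0.241] pointing down, gripper open.
Joint ranges: [-2.75, 2.75], [-0.79, 2.1], [0.01, 2.65], [-1.57, 4.71], [0.07, 3.14], [-2.87, 2.87]. Speed limits (rad/s): [2.22, 2.22, 2.79, 3.14, 3.14, 3.14].

### API

Orientations are given as a 3x3 rotation matrix whose columns are the frame's x, y, z axes.
In Python, from cell import * gives the robot as it stands. The module is installed in compiled form; this text tells all that it offers.
- The arm moves only by the shell command python3 -m pendant 'ROWS' [FORCE]. ROWS is JSON, a list of rows, each a list of 7 numbers: the shift along the tool's x, y, z in units of 0.5 m (1.0 is 0.5 m), then the turn, a rotation vector about the tool's x, y, z in units of 2 pi rad (1.0 is 2 pi rad), then the opening, from -1 (shut) to 1 (fully open). A call has 1 to 12 rows; each row is the pose to reach, as a shift and turn from the pose commanded when the call began, along the tool's axes at that moment, turning the shorter way round; what a row does not reach only later rows make up. A row lasts 1/10 s, in which the tool goes at most 50 mm and 8.59 degrees, less where a joint would pass 70% of its speed; a pose out of reach is approached as far as the arm can. A call with a number of a shift or a turn outside -1 to 1 is refused whole. A call with a gripper value outside its range is refused whole. The fingers move at their own pace and stop on an object; FORCE is the grip in N (left out, the last holds). Time passes only in rows, so rows that repeat a pose let the fingers close. It gives the time, the measured TCP pose, the force, the opening and the grip force at its end, in the units of the state.
- read_state(): the state, without advancing time (a new reading comes with each control period).
- snapshot(name): name is "side" or "top"; returns a dict with "image" (400x640x3 uint8, red, green, blue), "intrinsics" (3x3 intrinsics, pixels), "eye" and "orientation" of the camera in the world. Camera axes: x right, y down, z forward; pixel columns grow to the right and rows downward; lengths in m; the calibration is good to about 2 mm. A picture is of the moment at which its call begins. There is no depth.
- sign_off(): hands the job in; it is judged then, once.
The state is a dict: "clock": time; "qpos": joint angles; "qd": joint speeds; "joint_torque": joint torques, N m; "position": TCP position; "ee_rot": TCP orientation; "force": force on the tool from outside, world axes, zero at the start; "moment": the same for the moment, N m; "gripper_width": finger opening in m; "gripper_force": force on a finger pad.
Only numpy, scipy, OpenCV 4.12 (cv2) and the standard library are available. Lean on these libraries where they do the work, as an engineer would, in place of code of your own. Each camera call takes 0.05 s, during which the arm holds its last target. There are 200 camera calls.

## Working session

There is one attempt and no reset: what is moved stays moved. The work goes in short steps, Python scripts to look and compute and a shell command to move; the robot and the scene stay as the last step left them, time stands still between calls to the robot, and variables do not carry over. Pictures are saved under pics/ and viewed, at most 10 in all, crops included, and the job is handed in when it is done.

```bash
mkdir -p pics; cat > h.py <<'E'
from cell import *
import numpy as np, cv2
def snap(n,f):
    s=snapshot(n); cv2.imwrite('pics/'+f+'.png',s['image'][:,:,::-1]); np.savez('pics/'+f,**s); return s
def load(f): return dict(np.load('pics/'+f+'.npz'))
def ray(s,u,v):
    d=s['orientation']@np.linalg.solve(s['intrinsics'],[u,v,1.]); return s['eye'],d/np.linalg.norm(d)
def onz(s,u,v,z):
    e,d=ray(s,u,v); return e+d*(z-e[2])/d[2]
def tri(a,ua,b,ub):
    e,d=ray(a,*ua); f,g=ray(b,*ub); t=np.linalg.lstsq(np.c_[d,-g],f-e,rcond=None)[0]
    p,q=e+d*t[0],f+g*t[1]; return (p+q)/2,np.linalg.norm(p-q)
def proj(s,p):
    c=s['intrinsics']@(s['orientation'].T@(np.asarray(p)-s['eye'])); return c[:2]/c[2]
E
python3 - <<'E'
from h import *
np.set_printoptions(precision=4,suppress=True)
for n in('top','side'):
    s=snap(n,n+'0'); print(s['eye'],s['orientation'],s['intrinsics'])
st=read_state(); print(st)
E
```

```text
[ 0.4488 -0.113   0.9387] [[-0.0236 -0.9964  0.0816]
 [-0.9996  0.0222 -0.0178]
 [ 0.0159 -0.082  -0.9965]] [[378.055    0.     313.5762]
 [  0.     378.055  201.9183]
 [  0.       0.       1.    ]]
[0.4613 0.7374 0.9465] [[-0.9957 -0.0738  0.0556]
 [-0.0918  0.7182 -0.6898]
 [ 0.011  -0.6919 -0.7219]] [[492.9195   0.     310.9807]
 [  0.     492.9195 196.0005]
 [  0.       0.       1.    ]]
{'clock': 0.1, 'qpos': array([ 1.0354,  0.3512,  1.6523,  0.    ,  1.139 , -0.0846]), 'qd': array([ 0.0002, -0.002 , -0.0031,  0.0015, -0.0008,  0.0011]), 'joint_torque': array([  0.0012, -49.8025, -28.5705,   0.07  ,   0.0239,  -0.    ]), 'position': array([0.2395, 0.4948, 0.2402]), 'ee_rot': array([[-0.9001,  0.4357, -0.0005],
       [ 0.4357,  0.9001, -0.0008],
       [ 0.0001, -0.001 , -1.    ]]), 'force': array([-0.2714,  0.0495,  0.152 ]), 'moment': array([ 0.0178, -0.0001, -0.0417]), 'gripper_force': 0.0, 'gripper_width': 0.09278164413808093}
```

View pics/top0.png

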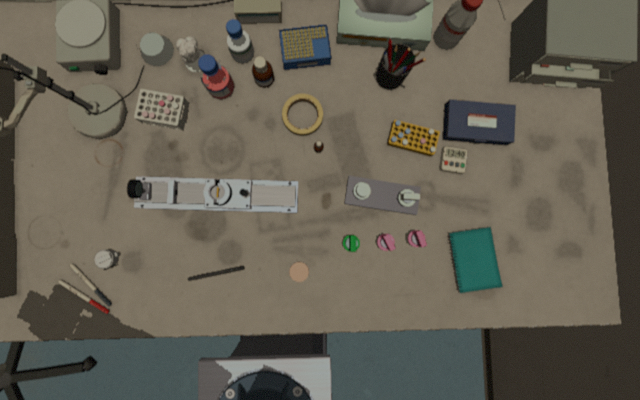

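View pics/side0.png

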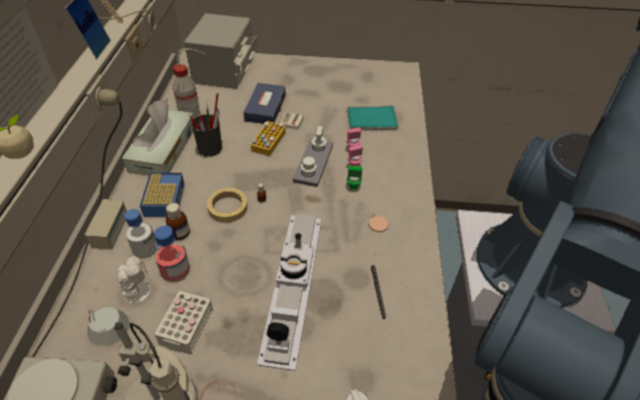

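The top view shows the rail running from (135,190) to (298,195). The lens is at (138,188), the socket at (217,191) and the post at (244,193). The stand is at (382,195), holding a white round item at (362,190) and a white item with a bar at (408,198). Look-alikes: green (351,242), pink (386,242) and (416,239), and something white at (106,260). The white one with the bar at (408,198) fits the description; I'll confirm it in an enlarged crop.

```bash
python3 - <<'E'
from h import *
t=cv2.imread('pics/top0.png'); s=cv2.imread('pics/side0.png')
def c(im,x,y,w,h,W,H): return cv2.resize(im[y:y+h,x:x+w],(W,H),interpolation=cv2.INTER_CUBIC)
a=np.hstack([c(t,340,165,80,60,400,300),c(s,284,115,80,60,400,300)])
b=np.hstack([c(t,190,165,80,60,400,300),c(s,258,215,80,60,400,300)])
cv2.imwrite('pics/m1.png',np.vstack([a,b]))
E
```

```text
(no output)
```

View pics/m1.png

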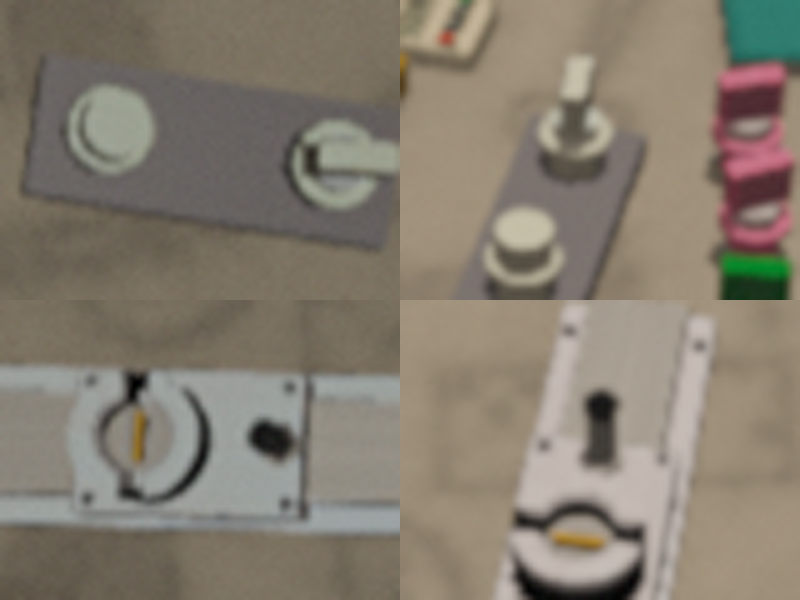

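The crop confirms it. Top left: plain round plug at (362,190), and the white cartridge with its bar at (412,197). The pink and green ones look alike but have the wrong colour. Bottom: the collar's slots run across the rail about (216.6,192.4), and the post cap is at (242.4,192.2) in top and (298,235.6) in side. Next I'll measure them.

```bash
python3 - <<'E'
from h import *
np.set_printoptions(precision=4,suppress=True)
t=load('top0'); s=load('side0')
print('post',tri(t,(242.4,192.2),s,(298,235.6)))
print('mouth',tri(t,(216.6,192.4),s,(293.8,260.6)))
print('bar',tri(t,(412.3,196.7),s,(319.6,127.8)))
print('mouth z.072',onz(t,216.6,192.4,.072),onz(s,293.8,260.6,.072)); print('bar z.0785',onz(t,412.3,196.7,.0785),onz(s,319.6,127.8,.0785))
# stand: grey-purple mask
hsv=cv2.cvtColor(t['image'],cv2.COLOR_RGB2HSV); lab=cv2.cvtColor(t['image'],cv2.COLOR_RGB2LAB).astype(int)
print('lab stand',lab[185,385],'table',lab[225,385],'foot',lab[209,270],'bar',lab[197,412],'railtop',lab[195,270])
m=np.zeros((400,640),np.uint8); R=(slice(165,225),slice(335,430))
m[R]=((lab[R][...,2]<129)&(lab[R][...,0]<150)).astype(np.uint8)
n,l,stt,c=cv2.connectedComponentsWithStats(m); k=1+stt[1:,4].argmax()
pts=np.argwhere(l==k)[:,::-1]; w=np.array([onz(t,u,v,.016)[:2] for u,v in pts],np.float32)
print('stand',stt[k],cv2.minAreaRect(w))
m=np.zeros((400,640),np.uint8); R=(slice(165,225),slice(125,305))
m[R]=(lab[R][...,0]>lab[195,270,0]+12).astype(np.uint8)
n,l,stt,c=cv2.connectedComponentsWithStats(m); k=1+stt[1:,4].argmax()
pts=np.argwhere(l==k)[:,::-1]; w=np.array([onz(t,u,v,.008)[:2] for u,v in pts],np.float32)
print('foot',stt[k],cv2.minAreaRect(w))
# bar tops
def big(im,x,y,w,h,f): return cv2.resize(im[y:y+h,x:x+w,::-1],None,fx=f,fy=f,interpolation=cv2.INTER_CUBIC)
a=np.hstack([big(t['image'],392,180,32,30,12),big(s['image'],304,120,32,30,12)])
b=np.hstack([big(t['image'],226,178,32,20,12),big(s['image'],280,225,32,20,12)])
cv2.imwrite('pics/m2.png',np.vstack([a,b])); print(a.shape,b.shape)
E
```

```text
post (array([0.5457, 0.0337, 0.0773]), np.float64(0.0008459533766327735))
mouth (array([0.5481, 0.0953, 0.0653]), np.float64(0.0012470305846080344))
bar (array([ 0.5271, -0.3542,  0.0823]), np.float64(0.0022527432282503238))
mouth z.072 [0.5467 0.0937 0.072 ] [0.5481 0.1001 0.072 ]
bar z.0785 [ 0.5263 -0.3552  0.0785] [ 0.5285 -0.3591  0.0785]
lab stand [108 129 130] table [121 129 139] foot [171 125 128] bar [166 124 137] railtop [152 128 133]
stand [376 188   1   1   1] ((0.5553877949714661, -0.28397035598754883), (0.0, 0.0), 0.0)
foot [225 180  25  28 367] ((0.5502305030822754, 0.05916966497898102), (0.059460774064064026, 0.06697746366262436), 88.77454376220703)
(360, 768, 3) (240, 768, 3)
```

View pics/m2.png

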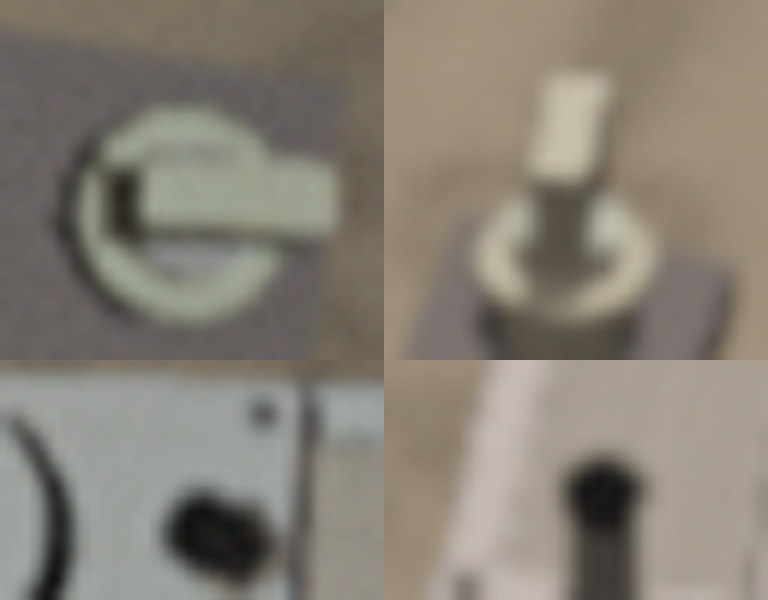

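The enlarged crop gives the bar top centre at top (412.0,196.5) and side (319.5,130.6), with the bar nearly along the image row. The cap is at top (243.2,192.2) and side (298.2,235.3). I'll refine with these, apply the half-pixel correction and get the directions.

```bash
python3 - <<'E'
from h import *
np.set_printoptions(precision=4,suppress=True)
t=load('top0'); s=load('side0')
o=.46
T=lambda x,y,f,X,Y:(X+(x+.5)/f-.5,Y+(y+.5)/f-.5)
print('post',tri(t,T(207,170,12,226,178),s,T(219,124,12,280,225)))
bt=[(148,163),(338,163),(338,235),(140,231)]; bs=[(163,72),(228,72),(211,182),(144,180)]
ct=np.mean(bt,0);cs=np.mean(bs,0)
print('bar',tri(t,T(*ct,12,392,180),s,T(*cs,12,304,120)))
print('bar@.0785',onz(t,*T(*ct,12,392,180),.0785),onz(s,*T(*cs,12,304,120),.0785))
P=np.array([onz(t,*T(*b,12,392,180),.0785)for b in bt]); print('bar corners top',P[:,:2]); 
Q=np.array([onz(s,*T(*b,12,304,120),.0785)for b in bs]); print('side',Q[:,:2])
d=(P[1]+P[2]-P[0]-P[3]); print('bar ang',np.degrees(np.arctan2(-d[0],-d[1])) )
d=(Q[0]+Q[1]-Q[2]-Q[3]);print(np.degrees(np.arctan2(-d[0],-d[1])))
# mouth: slot ends, top & side
print('mouth',tri(t,T(133,137,5,190,165),s,T(179,228,5,258,215)))
sl=[onz(t,*T(135,83,5,190,165),.072),onz(t,*T(129,190,5,190,165),.072)];print('slot',sl)
# foot long edges by subpixel gradients at top columns
g=cv2.cvtColor(t['image'],cv2.COLOR_RGB2LAB)[...,0].astype(float)
for r0,r1 in((170,188),(204,222)):
    C=[]
    for u in range(140,296,3):
        col=cv2.GaussianBlur(g[:,u-1:u+2].mean(1)[:,None],(1,3),0)[:,0]; dd=np.diff(col)*(1 if r0<180 else -1)
        v=r0+dd[r0:r1].argmax()+.5; C.append(onz(t,u,v,.008)[:2])
    C=np.array(C); 
    for _ in range(4):
        k=np.polyfit(C[:,1],C[:,0],1); e=abs(C[:,0]-np.polyval(k,C[:,1])); C=C[e<max(2*np.median(e),.001)]
    print('edge ang dx/dy deg',np.degrees(np.arctan(k[0])),'x at y=.05',np.polyval(k,.05),len(C))
print('home stop px: ', [onz(t,u,190,.05) for u in (174,176)])
E
```

```text
post (array([0.5465, 0.0326, 0.0785]), np.float64(0.00045881476049037243))
bar (array([ 0.5289, -0.3552,  0.0733]), np.float64(0.0012104658094947904))
bar@.0785 [ 0.5278 -0.3537  0.0785] [ 0.5291 -0.3488  0.0785]
bar corners top [[ 0.5349 -0.3361]
 [ 0.5341 -0.3726]
 [ 0.5203 -0.372 ]
 [ 0.5219 -0.334 ]]
side [[ 0.5363 -0.3685]
 [ 0.521  -0.3701]
 [ 0.5218 -0.3291]
 [ 0.5373 -0.3282]]
bar ang 1.8549718525569745
1.3041017939815975
mouth (array([0.5489, 0.0957, 0.0673]), np.float64(0.001323264673103763))
slot [array([0.5727, 0.0936, 0.072 ]), array([0.5233, 0.0965, 0.072 ])]
edge ang dx/dy deg 2.9301205828651953 x at y=.05 0.5859915637413363 37
edge ang dx/dy deg 3.034097166321952 x at y=.05 0.5080469994375771 40
home stop px:  [array([0.5571, 0.1987, 0.05  ]), array([0.557, 0.194, 0.05 ])]
```

```bash
cat >> h.py <<'E'
from scipy.spatial.transform import Rotation as Ro
def Rd(yaw): # tool down, tool y at world yaw (deg)
    c,s=np.cos(np.radians(yaw)),np.sin(np.radians(yaw)); return np.array([[-s,c,0],[c,s,0],[0,0,-1.]])
def go(p,yaw):
    st=read_state(); R=st['ee_rot']; a=R.T@(np.array(p)-st['position'])/.5
    w=Ro.from_matrix(R.T@Rd(yaw)).as_rotvec()/(2*np.pi)
    print('row',np.round(np.r_[a,w],4).tolist())
    return st
def show():
    st=read_state(); R=st['ee_rot']; print('t',st['clock'],'p',st['position'].round(4),'yaw',np.degrees(np.arctan2(R[1,1],R[0,1])).round(2),'tilt',R[:2,2].round(4),'F',st['force'].round(2),'M',st['moment'].round(3),'w',round(st['gripper_width'],4),'gf',round(st['gripper_force'],1),'q6',st['qpos'][5].round(3))
E
python3 - <<'E'
from h import *
go([.5463,.0326,.14],-3)
t=load('top0');print(onz(t,138,188,.106),onz(t,127,188,.106))
E
```

```text
row [-0.9552, -0.5646, 0.2008, -0.0001, 0.0001, 0.1866]
[0.55640716 0.25780063 0.106     ] [0.55692908 0.28181601 0.106     ]
```

```bash
python3 -m pendant '[[-0.9552,-0.5646,0.2,0,0,0.1866,0.1],[-0.9552,-0.5646,0.2,0,0,0.1866,0.1],[-0.9552,-0.5646,0.2,0,0,0.1866,0.1],[-0.9552,-0.5646,0.2,0,0,0.1866,0.1],[-0.9552,-0.5646,0.2,0,0,0.1866,0.1],[-0.9552,-0.5646,0.2,0,0,0.1866,0.1],[-0.9552,-0.5646,0.2,0,0,0.1866,0.1],[-0.9552,-0.5646,0.2,0,0,0.1866,0.1],[-0.9552,-0.5646,0.2,0,0,0.1866,0.1],[-0.9552,-0.5646,0.2,0,0,0.1866,0.1],[-0.9552,-0.5646,0.2,0,0,0.1866,0.1],[-0.9552,-0.5646,0.2,0,0,0.1866,0.1]]' 20; python3 - <<'E'
from h import *
show();go([.5463,.0326,.068],-3);show()
E
```

```text
clock: 1.3
position: [0.5479, 0.0293, 0.1395]
ee_rot: [[0.056, 0.998, -0.001], [0.998, -0.056, -0.0], [-0.0, -0.001, -1.0]]
force: [-1.2, 0.1, 0.5]
gripper_width: 0.051
gripper_force: 0.0
t 1.3 p [0.5479 0.0293 0.1395] yaw -3.18 tilt [-0.0006 -0.0004] F [-1.2   0.15  0.47] M [-0.029  0.074 -0.005] w 0.051 gf 0.0 q6 0.025
row [0.0065, -0.0035, 0.143, -0.0001, 0.0001, -0.0005]
t 1.3 p [0.5479 0.0293 0.1395] yaw -3.18 tilt [-0.0006 -0.0004] F [-1.2   0.15  0.47] M [-0.029  0.074 -0.005] w 0.051 gf 0.0 q6 0.025
```

```bash
python3 -m pendant '[[0.005,-0.002,0.05,0,0,0,0.1],[0.005,-0.002,0.1,0,0,0,0.1],[0.005,-0.002,0.143,0,0,0,0.1],[0.005,-0.002,0.143,0,0,0,0.1],[0.005,-0.002,0.143,0,0,0,-1],[0.005,-0.002,0.143,0,0,0,-1],[0.005,-0.002,0.143,0,0,0,-1],[0.005,-0.002,0.143,0,0,0,-1],[0.005,-0.002,0.143,0,0,0,-1]]' 20; python3 -c "
from h import *
show();go([.5463+.08*.052,.0326+.08,.068],-3)"
```

```text
clock: 2.2
position: [0.5459, 0.0354, 0.0696]
ee_rot: [[0.052, 0.999, 0.001], [0.999, -0.052, -0.0], [0.0, 0.001, -1.0]]
force: [1.2, -0.1, 1.1]
gripper_width: 0.0158
gripper_force: 20.3
t 2.2 p [0.5459 0.0354 0.0696] yaw -3.0 tilt [ 0.001 -0.   ] F [ 1.17 -0.12  1.05] M [-0.008 -0.243  0.025] w 0.0158 gf 20.3 q6 0.032
row [0.1546, 0.001, 0.0032, 0.0002, -0.0, -0.0]
```

```bash
python3 -m pendant '[[0.01,0,0,0,0,0,-1],[0.02,0,0,0,0,0,-1],[0.03,0,0,0,0,0,-1],[0.04,0,0,0,0,0,-1],[0.05,0,0,0,0,0,-1],[0.06,0,0,0,0,0,-1],[0.07,0,0,0,0,0,-1],[0.075,0,0,0,0,0,-1],[0.08,0,0,0,0,0,-1],[0.085,0,0,0,0,0,-1],[0.09,0,0,0,0,0,-1],[0.095,0,0,0,0,0,-1]]' 20; python3 -c "
from h import *
show();snap('top','top1')"
```

```text
clock: 3.4
position: [0.5484, 0.0832, 0.0695]
ee_rot: [[0.052, 0.999, 0.001], [0.999, -0.052, -0.0], [-0.0, 0.001, -1.0]]
force: [-1.0, -4.5, 6.1]
gripper_width: 0.0154
gripper_force: 20.0
t 3.4 p [0.5484 0.0832 0.0695] yaw -2.99 tilt [ 0.0007 -0.0002] F [-1.04 -4.51  6.06] M [-0.718  0.126  0.014] w 0.0154 gf 20.0 q6 0.119
```

Pushing costs 4.5 N, which matches the carriage friction. I'll continue until it meets the stop.

```bash
python3 -m pendant '[[0.006,0,0,0,0,0,-1],[0.012,0,0,0,0,0,-1],[0.018,0,0,0,0,0,-1],[0.024,0,0,0,0,0,-1],[0.03,0,0,0,0,0,-1],[0.034,0,0,0,0,0,-1]]'; python3 -c "
from h import *
show()"
```

```text
clock: 4.05
position: [0.5493, 0.1002, 0.0696]
ee_rot: [[0.052, 0.999, 0.001], [0.999, -0.052, -0.0], [-0.0, 0.001, -1.0]]
force: [-0.6, -4.6, 5.9]
gripper_width: 0.0153
gripper_force: 20.0
t 4.05 p [0.5493 0.1002 0.0696] yaw -2.99 tilt [ 0.0008 -0.0002] F [-0.56 -4.6   5.91] M [-0.749  0.142 -0.031] w 0.0153 gf 20.0 q6 0.15
```

```bash
python3 -m pendant '[[0.004,0,0,0,0,0,-1],[0.008,0,0,0,0,0,-1],[0.012,0,0,0,0,0,-1],[0.016,0,0,0,0,0,-1],[0.02,0,0,0,0,0,-1],[0.024,0,0,0,0,0,-1]]'; python3 -c "
from h import *
show();s=snap('top','top2');cv2.imwrite('pics/m3.png',cv2.resize(s['image'][165:225,120:280,::-1],None,fx=5,fy=5,interpolation=2))"
```

```text
clock: 4.65
position: [0.5497, 0.1092, 0.0694]
ee_rot: [[0.052, 0.999, -0.001], [0.999, -0.052, -0.004], [-0.004, -0.0, -1.0]]
force: [-0.9, -27.9, 4.8]
gripper_width: 0.016
gripper_force: 20.0
t 4.65 p [0.5497 0.1092 0.0694] yaw -2.95 tilt [-0.0005 -0.0044] F [ -0.93 -27.91   4.82] M [-4.293  0.171  0.036] w 0.016 gf 20.0 q6 0.171
```

View pics/m3.png

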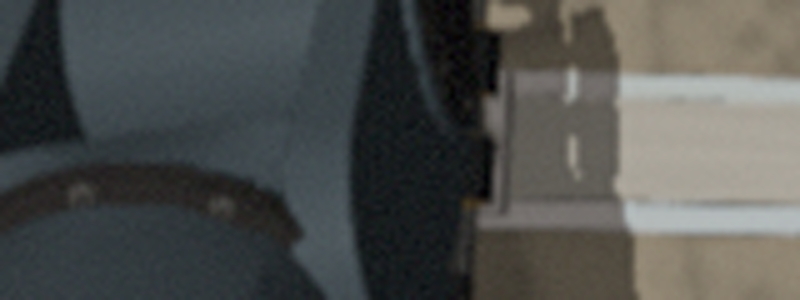

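The force jumped to 28 N, so the carriage is hard against the stop (the arm hides it in this view). I'll release, rise and go to the cartridge.

```bash
python3 -m pendant '[[0.023,0,0,0,0,0,0.1],[0.023,0,0,0,0,0,0.1],[0.023,0,0,0,0,0,0.1],[0.023,0,-0.1,0,0,0,0.1],[0.023,0,-0.2,0,0,0,0.1],[0.023,0,-0.24,0,0,0,0.1],[0.023,0,-0.24,0,0,0,0.1]]'; python3 -c "
from h import *
show();go([.528,-.353,.15],-1.5)"
```

```text
clock: 5.4
position: [0.5515, 0.1237, 0.1923]
ee_rot: [[0.052, 0.999, 0.005], [0.999, -0.052, 0.001], [0.001, 0.005, -1.0]]
force: [0.3, -0.2, 0.0]
gripper_width: 0.051
gripper_force: 0.0
t 5.4 p [0.5515 0.1237 0.1923] yaw -2.98 tilt [0.0055 0.0009] F [ 0.33 -0.17  0.03] M [-0.056  0.119 -0.038] w 0.051 gf 0.0 q6 0.19
row [-0.9546, 0.0022, 0.0834, 0.0009, -0.0002, -0.0041]
```

```bash
python3 -m pendant '[[-0.954,0.002,0.08,0,0,-0.0041,0.1],[-0.954,0.002,0.08,0,0,-0.0041,0.1],[-0.954,0.002,0.08,0,0,-0.0041,0.1],[-0.954,0.002,0.08,0,0,-0.0041,0.1],[-0.954,0.002,0.08,0,0,-0.0041,0.1],[-0.954,0.002,0.08,0,0,-0.0041,0.1],[-0.954,0.002,0.08,0,0,-0.0041,0.1],[-0.954,0.002,0.08,0,0,-0.0041,0.1],[-0.954,0.002,0.08,0,0,-0.0041,0.1],[-0.954,0.002,0.08,0,0,-0.0041,0.1],[-0.954,0.002,0.08,0,0,-0.0041,0.1],[-0.954,0.002,0.08,0,0,-0.0041,0.1]]'; python3 -c "
from h import *
show();go([.528,-.353,.068],-1.5)
a=snap('top','top3')['image'][165:225,120:280,::-1];b=snap('side','side3')['image'][235:355,220:380,::-1]
cv2.imwrite('pics/m4.png',cv2.resize(np.vstack([a,b]),None,fx=3.3,fy=3.3,interpolation=2))"
```

```text
clock: 6.6
position: [0.5256, -0.3526, 0.1475]
ee_rot: [[0.027, 1.0, -0.002], [1.0, -0.027, 0.002], [0.002, -0.002, -1.0]]
force: [-0.7, 0.9, 0.3]
gripper_width: 0.051
gripper_force: 0.0
t 6.6 p [ 0.5256 -0.3526  0.1475] yaw -1.57 tilt [-0.0018  0.0018] F [-0.66  0.95  0.25] M [-0.048  0.029  0.003] w 0.051 gf 0.0 q6 -0.637
row [-0.0009, 0.0052, 0.1591, -0.0003, -0.0003, -0.0002]
```

View pics/m4.png

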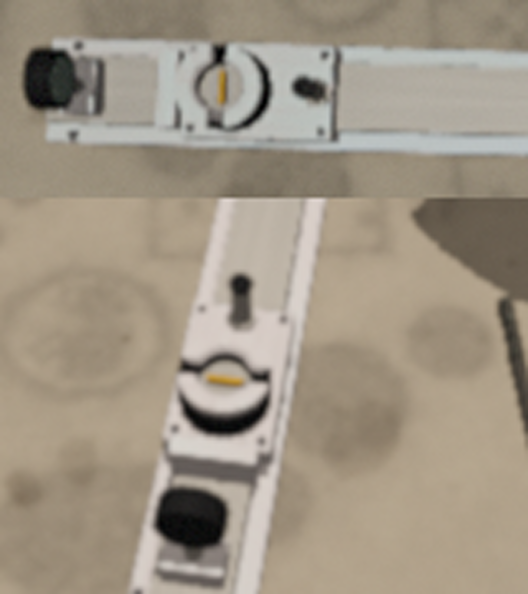

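Top view: the carriage butts against the white stop at px about (170,190), and the socket is at about (187,192). I'll triangulate the orange tongue, which sits on the socket's axis, and grasp the cartridge meanwhile.

```bash
python3 -m pendant '[[-0.001,0.003,0.05,0,0,0,0.1],[-0.001,0.003,0.1,0,0,0,0.1],[-0.001,0.003,0.14,0,0,0,0.1],[-0.001,0.003,0.156,0,0,0,0.1],[-0.001,0.003,0.156,0,0,0,0.1],[-0.001,0.003,0.156,0,0,0,-1],[-0.001,0.003,0.156,0,0,0,-1],[-0.001,0.003,0.156,0,0,0,-1],[-0.001,0.003,0.156,0,0,0,-1],[-0.001,0.003,0.156,0,0,0,-1]]' 40; python3 - <<'E'
from h import *
np.set_printoptions(precision=4,suppress=True)
show()
def orange(s,r):
    x0,x1,y0,y1=r; h=cv2.cvtColor(s['image'],cv2.COLOR_RGB2HSV)[y0:y1,x0:x1].astype(int)
    w=np.clip(h[...,1]-110,0,None)*((h[...,0]<25)&(h[...,0]>8)); ys,xs=np.mgrid[y0:y1,x0:x1]
    k=w>0; return np.array([(w*xs).sum(),(w*ys).sum()])/w.sum(),k.sum(),(np.ptp(xs[k]),np.ptp(ys[k]))
for n,rt,rs in(('0',(205,230,180,206),(280,310,250,275)),('3',(175,200,180,206),(275,302,280,300))):
    t,s=load('top'+n),load('side'+n); a=orange(t,rt);b=orange(s,rs); print(a,b,tri(t,a[0],s,b[0]),onz(t,*a[0],.058),onz(s,*b[0],.058))
t,s=load('top3'),load('side3')
T=lambda x,y,f,X,Y:(X+(x+.5)/f-.5,Y+(y+.5)/f-.5)
print('post home',tri(t,T(303,87,3.3,120,165),s,T(240,282-198,3.3,220,235)))
E
```

```text
clock: 7.7
position: [0.5278, -0.3537, 0.0714]
ee_rot: [[0.027, 1.0, 0.0], [1.0, -0.027, -0.0], [-0.0, 0.0, -1.0]]
force: [1.6, 0.3, 0.5]
gripper_width: 0.0157
gripper_force: 0.4
t 7.7 p [ 0.5278 -0.3537  0.0714] yaw -1.53 tilt [ 0.0003 -0.0003] F [1.64 0.33 0.51] M [-0.09  -0.043  0.033] w 0.0157 gf 0.4 q6 -0.637
(array([217.3469, 191.6285]), np.int64(17), (np.int64(1), np.int64(8))) (array([293.12  , 262.7635]), np.int64(22), (np.int64(9), np.int64(2))) (array([0.5503, 0.0954, 0.0574]), np.float64(0.0001837339064672464)) [0.5501 0.0953 0.058 ] [0.5503 0.0959 0.058 ]
(array([186.8618, 191.3642]), np.int64(16), (np.int64(1), np.int64(8))) (array([287.5961, 289.8636]), np.int64(22), (np.int64(9), np.int64(2))) (array([0.5531, 0.1663, 0.0573]), np.float64(0.0014163793442161774)) [0.5523 0.166  0.058 ] [0.5537 0.1667 0.058 ]
post home (array([0.5501, 0.1038, 0.0784]), np.float64(0.0012140265130313388))
```

```bash
python3 -m pendant '[[0,0,0,0,0,0,-1],[0,0,0,0,0,0,-1],[0,0,0,0,0,0,-1],[0,0,-0.04,0,0,0,-1],[0,0,-0.1,0,0,0,-1],[0,0,-0.2,0,0,0,-1],[0,0,-0.26,0,0,0,-1],[0,0,-0.26,0,0,0,-1]]' 40; python3 -c "
from h import *
show();go([.5531,.1664,.2],87)
a=snap('top','top4')['image'][140:240,340:500,::-1];b=snap('side','side4')['image'][50:200,240:400,::-1]
cv2.imwrite('pics/m5.png',cv2.resize(np.hstack([b[:100],a,]),None,fx=2.5,fy=2.5,interpolation=2))
print(proj(load('top4'),[.528,-.3537,.2]),proj(load('side4'),[.528,-.3537,.2]))"
```

```text
clock: 8.5
position: [0.5291, -0.3547, 0.2057]
ee_rot: [[0.027, 1.0, 0.006], [1.0, -0.027, -0.004], [-0.004, 0.006, -1.0]]
force: [0.4, 0.9, -0.9]
gripper_width: 0.0136
gripper_force: 40.0
t 8.5 p [ 0.5291 -0.3547  0.2057] yaw -1.53 tilt [ 0.0057 -0.0044] F [ 0.4   0.93 -0.86] M [-0.093  0.051  0.007] w 0.0136 gf 40.0 q6 -0.637
row [1.0431, 0.0201, 0.007, 0.0002, 0.0013, -0.2459]
[428.49849855 189.9535202 ] [320.70957411  92.47833214]
```

View pics/m5.png

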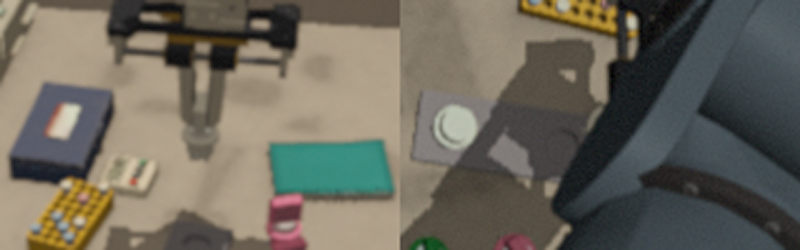

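The side view shows the cartridge gripped and lifted, with its flange at about px (320,104). The plug is untouched in the stand. Carrying it over to the socket now.

```bash
python3 -m pendant '[[0.52,0.01,0,0,0,-0.123,-1],[0.52,0.01,0,0,0,-0.123,-1],[0.52,0.01,0,0,0,-0.123,-1],[0.52,0.01,0,0,0,-0.123,-1],[0.52,0.01,0,0,0,-0.123,-1],[0.52,0.01,0,0,0,-0.123,-1],[0.52,0.01,0,0,0,-0.123,-1]]'; python3 -c "
from h import *
show();go([.5531,.1664,.2],87)"
```

```text
clock: 9.3
position: [0.539, -0.0924, 0.1996]
ee_rot: [[-0.68, 0.733, -0.003], [0.733, 0.68, 0.001], [0.002, -0.002, -1.0]]
force: [-0.9, -0.9, -0.9]
gripper_width: 0.0137
gripper_force: 40.0
t 9.3 p [ 0.539  -0.0924  0.1996] yaw 42.86 tilt [-0.0026  0.0006] F [-0.86 -0.92 -0.89] M [-0.031  0.03   0.004] w 0.0137 gf 40.0 q6 -1.003
row [0.3603, 0.3727, -0.0005, -0.0001, -0.0004, -0.1226]
```

```bash
python3 -m pendant '[[0.36,0.373,0,0,0,-0.1226,-1],[0.36,0.373,0,0,0,-0.1226,-1],[0.36,0.373,0,0,0,-0.1226,-1],[0.36,0.373,0,0,0,-0.1226,-1],[0.36,0.373,0,0,0,-0.1226,-1],[0.36,0.373,0,0,0,-0.1226,-1],[0.36,0.373,0,0,0,-0.1226,-1],[0.36,0.373,0,0,0,-0.1226,-1]]'; python3 -c "
from h import *
show();go([.5531,.1664,.13],87)"
```

```text
clock: 10.1
position: [0.5546, 0.163, 0.2004]
ee_rot: [[-0.998, 0.058, -0.001], [0.058, 0.998, -0.001], [0.001, -0.001, -1.0]]
force: [0.7, -0.9, -0.3]
gripper_width: 0.0138
gripper_force: 40.0
t 10.1 p [0.5546 0.163  0.2004] yaw 86.67 tilt [-0.0011 -0.0007] F [ 0.72 -0.94 -0.3 ] M [ 0.018 -0.023 -0.005] w 0.0138 gf 40.0 q6 -1.307
row [0.0032, 0.0067, 0.1409, -0.0001, -0.0002, -0.0009]
```

```bash
python3 -m pendant '[[0.003,0.005,0.05,0,0,-0.0009,-1],[0.003,0.005,0.1,0,0,-0.0009,-1],[0.003,0.005,0.1,0,0,-0.0009,-1],[0.003,0.005,0.1,0,0,-0.0009,-1]]'; python3 -c "
from h import *
show();
a=snap('top','top5')['image'][160:220,150:230,::-1];s=snap('side','side5');b=s['image'][240:315,248:328,::-1]
cv2.imwrite('pics/m6.png',np.hstack([cv2.resize(a[:60],None,fx=4,fy=4,interpolation=2)[:240],cv2.resize(b,None,fx=5.5,fy=5.5,interpolation=2)[:240]]) if 0 else cv2.resize(b,None,fx=8,fy=8,interpolation=2))
p=read_state()['position'];print(proj(s,p),proj(s,p-[0,0,.0644]),proj(s,p-[0,0,.0379]),proj(s,[.5531,.1664,.072]))"
```

```text
clock: 10.5
position: [0.5534, 0.166, 0.1515]
ee_rot: [[-0.999, 0.051, -0.0], [0.051, 0.999, -0.0], [0.0, -0.0, -1.0]]
force: [0.7, -0.2, -0.4]
gripper_width: 0.0138
gripper_force: 40.0
t 10.5 p [0.5534 0.166  0.1515] yaw 87.05 tilt [-0.0005 -0.0003] F [ 0.7  -0.22 -0.41] M [-0.    -0.018 -0.014] w 0.0138 gf 40.0 q6 -1.308
[286.38123695 263.33122592] [287.16219296 281.82406276] [286.84963512 274.42277386] [287.73817587 286.05488434]
```

View pics/m6.png

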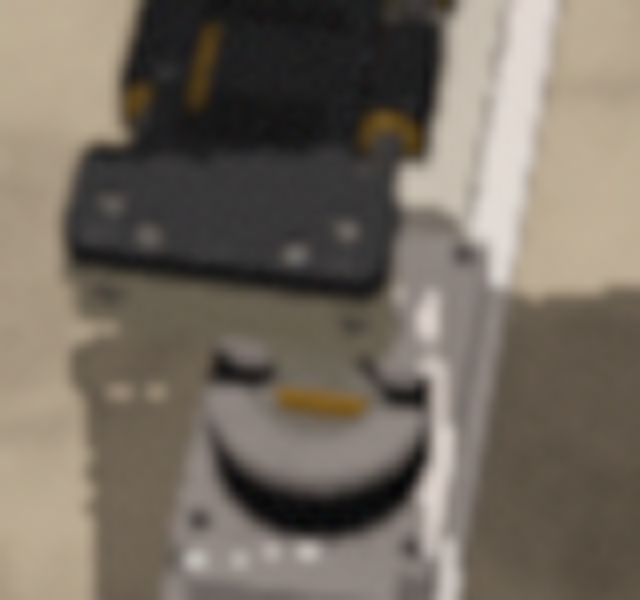

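The side crop shows the gripper body (top) hiding most of the cartridge. The socket's front, its slots at (245,370) and (400,385), and the tongue at (320,400) are visible below a shaded shape. I'll brighten it to tell the cartridge's outline.

```bash
python3 -c "
from h import *
s=load('side5');b=s['image'][268:298,262:312,::-1]
b=cv2.resize(b,None,fx=16,fy=16,interpolation=2); b=cv2.LUT(b,np.array([min(255,max(0,(i-20)*1.9)) for i in range(256)],np.uint8))
cv2.imwrite('pics/m7.png',b)"
```

```text
(no output)
```

View pics/m7.png

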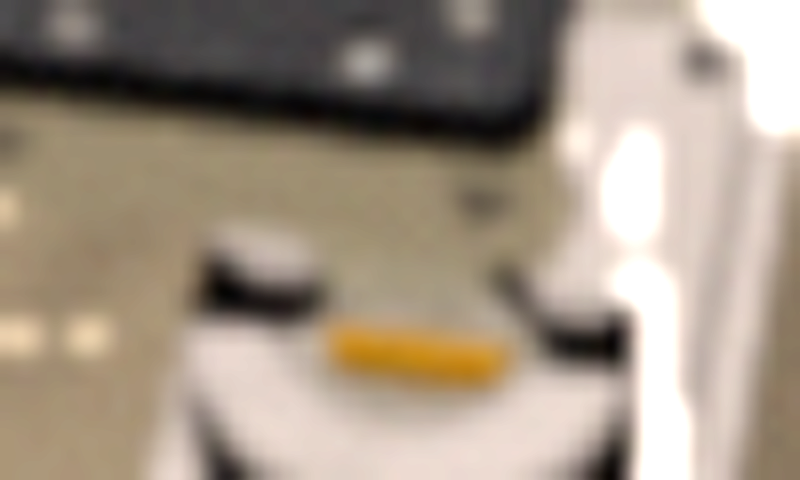

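The cartridge's body (x about 318–505, bottom at y about 300) is centred at about 411 in the crop. The slots' outer edges (205 and 625) centre at 415, so it is lined up within about 1 mm. Descending carefully.

```bash
python3 -m pendant '[[0,0.001,0.008,0,0,0,-1],[0,0.001,0.016,0,0,0,-1],[0,0.001,0.024,0,0,0,-1],[0,0.001,0.032,0,0,0,-1],[0,0.001,0.038,0,0,0,-1],[0,0.001,0.038,0,0,0,-1]]' 50; python3 -c "
from h import *
show()"
```

```text
clock: 11.2
position: [0.5529, 0.1679, 0.1316]
ee_rot: [[-0.999, 0.049, -0.001], [0.049, 0.999, -0.0], [0.001, -0.0, -1.0]]
force: [0.6, -0.6, -1.5]
gripper_width: 0.0137
gripper_force: 50.0
t 11.2 p [0.5529 0.1679 0.1316] yaw 87.22 tilt [-0.0007 -0.0003] F [ 0.59 -0.61 -1.5 ] M [-0.049 -0.017 -0.011] w 0.0137 gf 50.0 q6 -1.308
```

```bash
python3 -m pendant '[[0,-0.001,0.006,0,0,0,-1],[0,-0.001,0.012,0,0,0,-1],[0,-0.001,0.018,0,0,0,-1],[0,-0.001,0.022,0,0,0,-1],[0,-0.001,0.022,0,0,0,-1]]'; python3 -c "
from h import *
show()"
```

```text
clock: 11.7
position: [0.553, 0.1675, 0.121]
ee_rot: [[-0.999, 0.049, -0.0], [0.049, 0.999, -0.0], [0.0, -0.0, -1.0]]
force: [-0.7, -0.1, 0.0]
gripper_width: 0.0138
gripper_force: 50.0
t 11.7 p [0.553  0.1675 0.121 ] yaw 87.21 tilt [-0.0001 -0.0001] F [-0.67 -0.11  0.03] M [ 0.005  0.13  -0.014] w 0.0138 gf 50.0 q6 -1.309
```

```bash
python3 -m pendant '[[0,0,0.005,0,0,0,-1],[0,0,0.01,0,0,0,-1],[0,0,0.015,0,0,0,-1],[0,0,0.017,0,0,0,-1],[0,0,0.017,0,0,0,-1]]'; python3 -c "
from h import *
show()"
```

```text
clock: 12.2
position: [0.5532, 0.1675, 0.1127]
ee_rot: [[-0.999, 0.049, 0.0], [0.049, 0.999, 0.0], [-0.0, 0.0, -1.0]]
force: [-1.5, -1.0, 6.2]
gripper_width: 0.0135
gripper_force: 50.0
t 12.2 p [0.5532 0.1675 0.1127] yaw 87.21 tilt [0.0002 0.    ] F [-1.45 -1.04  6.23] M [-0.083  0.309  0.007] w 0.0135 gf 50.0 q6 -1.309
```

```bash
python3 -m pendant '[[0,0,0.002,0,0,0,-1],[0,0,0.004,0,0,0,-1],[0,0,0.004,0,0,0,-1]]' 60; python3 -c "
from h import *
show()"
```

```text
clock: 12.5
position: [0.5532, 0.1675, 0.1109]
ee_rot: [[-0.999, 0.049, 0.0], [0.049, 0.999, 0.0], [-0.0, 0.0, -1.0]]
force: [-1.2, -0.0, 5.6]
gripper_width: 0.0139
gripper_force: 60.0
t 12.5 p [0.5532 0.1675 0.1109] yaw 87.21 tilt [0.0004 0.0001] F [-1.21 -0.01  5.58] M [-0.108  0.338  0.038] w 0.0139 gf 60.0 q6 -1.309
```

```bash
python3 -m pendant '[[0,0,0.0015,0,0,0,-1],[0,0,0.0025,0,0,0,-1],[0,0,0.0025,0,0,0,-1]]'; python3 -c "
from h import *
show()"
```

```text
clock: 12.8
position: [0.5532, 0.1675, 0.1098]
ee_rot: [[-0.999, 0.049, 0.0], [0.049, 0.999, 0.0], [-0.0, 0.0, -1.0]]
force: [-2.0, -0.6, 7.6]
gripper_width: 0.0135
gripper_force: 60.0
t 12.8 p [0.5532 0.1675 0.1098] yaw 87.21 tilt [0.0004 0.0001] F [-2.02 -0.58  7.6 ] M [-0.144  0.492  0.013] w 0.0135 gf 60.0 q6 -1.309
```

```bash
python3 -m pendant '[[0,0,0,0,0,0.014,-1],[0,0,0,0,0,0.028,-1],[0,0,0,0,0,0.042,-1],[0,0,0,0,0,0.056,-1],[0,0,0,0,0,0.07,-1],[0,0,0,0,0,0.084,-1],[0,0,0,0,0,0.084,-1]]'; python3 -c "
from h import *
show()"
```

```text
clock: 13.5
position: [0.5536, 0.1672, 0.1099]
ee_rot: [[-0.837, 0.547, 0.001], [0.547, 0.837, -0.0], [-0.001, 0.0, -1.0]]
force: [-0.5, -3.1, 6.4]
gripper_width: 0.0138
gripper_force: 60.0
t 13.5 p [0.5536 0.1672 0.1099] yaw 56.81 tilt [ 0.0013 -0.0004] F [-0.55 -3.12  6.35] M [-0.663  0.102  0.086] w 0.0138 gf 60.0 q6 -0.778
```

```bash
python3 -m pendant '[[0,0,0,0,0,0.016,-1],[0,0,0,0,0,0.032,-1],[0,0,0,0,0,0.048,-1],[0,0,0,0,0,0.064,-1],[0,0,0,0,0,0.08,-1],[0,0,0,0,0,0.096,-1],[0,0,0,0,0,0.112,-1],[0,0,0,0,0,0.128,-1],[0,0,0,0,0,0.14,-1],[0,0,0,0,0,0.14,-1]]'; python3 -c "
from h import *
show()"
```

```text
clock: 14.5
position: [0.5529, 0.1668, 0.1099]
ee_rot: [[-0.112, 0.994, -0.0], [0.994, 0.112, -0.001], [-0.001, -0.001, -1.0]]
force: [-3.7, -5.3, 10.9]
gripper_width: 0.0141
gripper_force: 60.0
t 14.5 p [0.5529 0.1668 0.1099] yaw 6.45 tilt [-0.0005 -0.0014] F [-3.72 -5.28 10.92] M [-1.284  0.946  0.092] w 0.0141 gf 60.0 q6 0.101
```

```bash
python3 -m pendant '[[0,0,0,0,0,0.01,-1],[0,0,0,0,0,0.02,-1],[0,0,0,0,0,0.03,-1],[0,0,0,0,0,0.036,-1],[0,0,0,0,0,0.036,-1]]'; python3 -c "
from h import *
show()"
```

```text
clock: 15.0
position: [0.5529, 0.1668, 0.1099]
ee_rot: [[0.112, 0.994, -0.001], [0.994, -0.112, -0.001], [-0.001, -0.0, -1.0]]
force: [-3.6, -6.2, 11.3]
gripper_width: 0.0136
gripper_force: 60.0
t 15.0 p [0.5529 0.1668 0.1099] yaw -6.42 tilt [-0.0006 -0.0014] F [-3.57 -6.18 11.27] M [-1.263  0.948  0.22 ] w 0.0136 gf 60.0 q6 0.326
```

```bash
python3 -m pendant '[[0,0,0,0,0,0.004,-1],[0,0,0,0,0,0.008,-1],[0,0,0,0,0,0.008,-1]]'; python3 -c "
from h import *
show()
a=snap('top','top6')['image'][150:230,140:250,::-1];b=snap('side','side6')['image'][240:320,248:358,::-1]
cv2.imwrite('pics/m8.png',cv2.resize(np.hstack([a,b]),None,fx=3.6,fy=3.6,interpolation=2))"
```

```text
clock: 15.3
position: [0.5528, 0.1669, 0.1099]
ee_rot: [[0.16, 0.987, -0.001], [0.987, -0.16, -0.002], [-0.002, -0.0, -1.0]]
force: [-4.5, -5.4, 10.6]
gripper_width: 0.0135
gripper_force: 60.4
t 15.3 p [0.5528 0.1669 0.1099] yaw -9.22 tilt [-0.0006 -0.0016] F [-4.51 -5.4  10.59] M [-1.136  0.947  0.721] w 0.0135 gf 60.4 q6 0.375
```

View pics/m8.png

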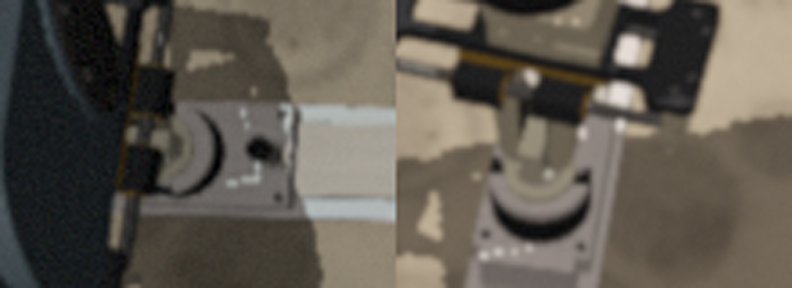

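The moment rose to 0.72 N m, so it's at the hard stop. The picture shows the flange down on the collar and the bar along the rail. The post (px about (212,191)) and the carriage edge are still at the home place. I'll press slightly more, hold and check.

```bash
python3 -m pendant '[[0,0,0.001,0,0,0,-1],[0,0,0.001,0,0,0,-1],[0,0,0.001,0,0,0,-1],[0,0,0.001,0,0,0,-1],[0,0,0.001,0,0,0,-1]]'; python3 -c "
from h import *
show()"
```

```text
clock: 15.9
position: [0.5528, 0.1668, 0.1099]
ee_rot: [[0.159, 0.987, -0.0], [0.987, -0.159, -0.002], [-0.002, -0.0, -1.0]]
force: [-7.4, -5.5, 16.1]
gripper_width: 0.0137
gripper_force: 60.4
t 15.9 p [0.5528 0.1668 0.1099] yaw -9.17 tilt [-0.0005 -0.0016] F [-7.41 -5.53 16.09] M [-1.231  1.367  0.718] w 0.0137 gf 60.4 q6 0.374
```

```bash
python3 -c "
from cell import *
print(sign_off())"
```

```text
the job is handed in; nothing more can be done
None
```

The job is handed in: the carriage is against the end stop, and the arm is still gripping the cartridge, pushed down onto the collar and turned clockwise to its stop. The verdict wasn't shown; the clock stood at about 16 s of the 64 s allowed.

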